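# Hold a screw case in the light of the inspection stand

### The job

On the inspection stand, swing the stiff-jointed magnifier round until its lens stands squarely opposite the light window, and let go of it there. Then take the tall rectangular screw case out of the rack, gripping it by its two frosted faces only and never touching its clear faces, and hold it upright in the middle of the light path, halfway between light window and lens and centred on it, with its clear faces square to the light. Finish while still holding it there in the air, and leave everything else on the table where it lies.

Things in the scene. Friction and masses are not known exactly. Their poses are not given: they have to be found in the camera images.
- stand: Fixed grey base 14 mm thick, reaching x +-50, y +-130 mm, and a limb to the steel post at x -180, y -90. Origin under it, below the middle of the light path, which runs along the stand's y, 110 mm above the table. Grey light box (x +-50 mm, 154 mm tall) at y +73 to +123, its round bright window (48 mm) facing -y at y +69; the squarely set lens is centred at y -90.
- light_path (a point): Middle of the light path, 110 mm above the table, on the line between the centres of the light window and the squarely set lens (stand axes: y along the light, towards the light box; z up). The middle of the case belongs here.
- magnifier (a joint): Angle of the magnifier arm about the upright post: 0 = arm along the stand's +x, lens square to the light path and centred on it; positive swings the lens away from the light box (clockwise from above); range -0.4 to 1.5. Stiff: about 0.3 N m turns it, it stays where left; no stop or click at 0. Starts at 0.45 to 1.05.
- pivot (a point): Point on the upright axis of the post about which the magnifier arm turns, 110 mm above the table. The lens centre and the handle are 180 mm from this axis.
- handle_top (a point): Top centre of the magnifier's handle: a round upright steel pin, 14 mm diameter, straight above the lens centre; its top is 189 mm above the table and it stands free for 45 mm above the lens rim (68 mm lens frame, 8 mm thick). It can be pinched from above from any side.
- rack: Grey rack fixed to the table, 190 x 62 x 22 mm, with three equal pockets in a row along its x, 60 mm apart, each 25 mm (x) by 33 mm (y) and 14 mm deep (floor 8 mm above the table). Origin: centre of the underside. Tall case, short case and round vial stand in the pockets in any order, the cases' axes along the rack's.
- case: The tall rectangular screw case, 64 mm tall, weighing 35 to 75 g, a steel screw inside. Origin: centre of the underside; z up. 28 mm across its two white frosted faces (facing +-y, 20 mm wide), 20 mm across its two clear faces (facing +-x, flush). Stands 50 mm out of the rack. Half a turn makes no difference.
- case_center (a point): Middle of the tall case, 32 mm above its underside, same axes as the case.
- case_windows: The clear body of the tall case, whose +-x faces are the clear windows that must not be touched; same origin and axes as the case.
- case_frosted0: The frosted face on the case's -y side, a plate 20 mm wide and 64 mm tall; same origin and axes as the case.
- case_frosted1: The frosted face on the case's +y side; same origin and axes as the case.
- short_case: A short case in the rack, same cross-section, but only 40 mm tall; leave it. Origin: centre of the underside.
- vial: A round clear vial in the rack, 20 mm diameter, 62 mm tall; leave it. Origin: centre of the underside.
- screw_box: Flat amber box of screws, 60 x 42 x 18 mm; leave it. Origin: centre of the underside.
- driver: Screwdriver with black handle, lying flat; leave it.
- mallet: Mallet with black handle, lying flat; leave it.
- dish: Round steel dish, 110 mm across, 35 mm high; leave it.
- jar: White jar, 52 mm diameter, 70 mm tall; leave it.
- wrench: Steel wrench lying flat; leave it.
Not all that is in view belongs to the job. Leave any yellow look-alike of the case alone.

How it is judged:
On the way, in this order (a step that is already met when the one before it is completed fails the run):
1. the magnifier stands square to the light path (within 0.12 rad), at rest and let go, with the tall case still in the rack (value of joint magnifier between -0.12 and 0.12 rad and velocity of joint magnifier between -0.05 and 0.05 rad/s and contact force between the fingers and stand below 0.1 N and z of case_center in the frame of rack below 0.05 m), for 0.2 s.
2. the tall case is lifted clear of the rack between the fingers (z of case_center in the frame of rack above 0.075 m and contact force between the fingers and case_frosted0 above 0.5 N and contact force between the fingers and case_frosted1 above 0.5 N), for 0.2 s.
At the end, for the whole second after the job is handed in: Magnifier within 0.12 rad of square; tall case gripped on both frosted faces (over 0.5 N), still, clear of the stand, upright and square to the light within 0.14 rad, its middle within 8 mm sideways, 10 mm in height and 25 mm along the light of the light path's middle (value of joint magnifier between -0.12 and 0.12 rad and x of case_center in the frame of light_path between -0.008 and 0.008 m and y of case_center in the frame of light_path between -0.025 and 0.025 m and z of case_center in the frame of light_path between -0.01 and 0.01 m and angle between the x axis of case and the y axis of stand, either way round below 0.14 rad and angle between case's own z axis and vertical below 0.14 rad and height (world z) of case above 0.05 m and contact force between the fingers and case_frosted0 above 0.5 N and contact force between the fingers and case_frosted1 above 0.5 N and contact force between case and stand below 0.1 N and linear speed of case below 0.02 m/s); the arm keeps its last pose, push and grip.
It fails at once if the robot touches the case's clear body (contact force between any of the fingers, the arm and case_windows above 0.3 N).
It fails at once if another thing is moved more than 30 mm (distance of any of short_case, vial, screw_box, driver, mallet, dish, jar, wrench from where it was at the start of the episode above 0.03 m).
It also fails if it takes over 58 s, if anything falls off the work surface, if the arm or the gripper's body presses on something with over 40 N, if the wrist force passes 120 N, or if a joint passes its speed limit or range.

### The arm

A 6-joint arm with a two-finger parallel gripper is mounted at the origin on the work surface. World frame = base frame: x ahead of the robot, y to its left, z up, the work surface at z = 0. Lengths are in m, angles in rad, forces in N, time in s.
With the tool pointing down it reaches from about 0.35 to 0.925 m from the base axis. Payload 6.4 kg.
Tool frame: the origin (TCP) lies midway between the tips of the shut fingers; the grasp point (between the pads) lies behind it (manip.grip_point_offset is the z of the grasp point in the tool frame, in m); z points along the fingers, y is the line along which they close (so a half turn about z gives the same grasp; the last joint's range is limited). The gripper opens to 85 mm and grips with 20 to 120 N. Pads are 22 mm wide; open, the fingers measure 114 mm over their backs; the gripper's body (76 mm by 85 mm) begins 54 mm behind the grasp point. The pads swing forward as they close: fully open they stand 13 mm farther back than shut.
Start: joints at [0.948, 0.245, 1.558, -0, 1.339, -0.174], TCP at [0.282, 0.586, 0.193] pointing down, gripper open.
Joint ranges: [-3.13, 3.13], [-1.02, 2.26], [0.13, 2.54], [-0.95, 4.09], [0.21, 2.88], [-2.74, 2.74]. Speed limits (rad/s): [2.57, 2.57, 3.14, 3.14, 3.14, 3.14].

### API

Orientations are given as a rotation vector (axis times angle).
In Python, from cell import manip gives the robot as it stands.
- The arm moves only by the tool step_arm, never from a script. Its argument "rows" is a list of rows, each an object with "rot": the turn, a rotation vector about the tool's x, y, z each as a share of 0.12 rad, from -1 to 1, a list of three; "xyz": the shift along the tool's x, y, z each as a share of 0.06 m, from -1 to 1, a list of three; "gripper": the gripper's target within -1 to 1 (fully open at 1, half-way at 0, shut at -1). In form: [{"rot": [wx, wy, wz], "xyz": [tx, ty, tz], "gripper": gripper}, ...]. A call has 1 to 5 rows; each row shifts and turns the commanded pose from where the row before left it, along the tool's axes as they then stand; what a row does not reach is not made up. A row lasts 1/8 s, in which the tool goes at most 62.5 mm and 10.7 degrees, less where a joint would pass 70% of its speed; a pose out of reach is approached as far as the arm can. A call with a number of a shift or a turn outside -1 to 1 is refused whole. A call with a gripper value outside its range is refused whole. The fingers move at their own pace and stop on an object; "grip_force" is the grip in N (left out, the last holds). Time passes only in rows, so rows that do not move let the fingers close. It gives the time, the measured TCP pose, the force, the opening and the grip force at its end, in the units of the state.
- manip.state(): the state, without advancing time (a new reading comes with each control period).
- manip.get_image(name): name is "scene" or "top" or "wrist"; returns the picture (420x560x3 uint8, blue, green, red); there is no depth.
- manip.calibration(name): a dict with "intrinsics" (3x3 intrinsics, pixels), "rvec" (rotation vector, rad) and "tvec" (3), from world to camera coordinates, as OpenCV has them. Camera axes: x right, y down, z forward; pixel columns grow to the right and rows downward; lengths in m; the calibration is good to about 2 mm. A picture is of the moment at which its call begins: read the wrist's pose just before it. calibration takes no time and is no camera call; for the wrist camera it gives the pose at the moment of the call.
- manip.job_done(): hands the job in; it is judged then, once.
Trained networks look in the newest picture that a camera, given by its name, has taken for a name from the list of things; names that differ only in an ending like _2 or _b are one class to them, and where a whole thing is asked for, a point or a joint stands for the part that bears it (a point fixed in the world has none). Each returns a list of dicts, best first, with "conf" (0 to 1); they miss things now and then, are a little off and sometimes report something else, mostly with a low value. They report only what shows in the picture. A call takes as long as a camera call. They do not tell look-alikes from the thing itself.
- manip.trace(thing, camera): "mask" (420x560 bool, what is visible of it) and "box" ([left, top, width, height] in pixels, round what is visible of it).
The state is a dict: "time_s": time; "joint_positions": joint angles; "qvel": joint speeds; "tau": joint torques, N m; "tcp_pos": TCP position; "tool_rot": TCP orientation; "contact_force": force on the tool from outside, world axes, zero at the start; "wrist_torque": the same for the moment, N m; "gripper_width": finger opening in m; "gripper_force": force on a finger pad.
Only numpy, scipy, OpenCV 4.12 (cv2) and the standard library are available. Lean on these libraries where they do the work, as an engineer would, in place of code of your own. Each camera call takes 0.05 s, during which the arm holds its last target. There are 200 camera calls.

## Working session

There is one attempt and no reset: what is moved stays moved. The work goes in short steps, Python scripts to look and compute and a tool call to move; the robot and the scene stay as the last step left them, time stands still between calls to the robot, and variables do not carry over. Pictures are saved under pics/ and viewed, at most 10 in all, crops included, and the job is handed in when it is done.

Besides the shell and the picture viewer there is one more tool, called after ">>>" as name(argument=value, ...) on one line, values as JSON. step_arm: Moves the arm, as the interface text tells. Shift numbers are shares of 0.06 m and turn numbers shares of 0.12 rad, none past 1 either way. Its arguments: {"type":"object","properties":{"rows":{"type":"array"},"grip_force":{"type":"number"}},"required":["rows"]}

```bash
ls; mkdir -p pics
python3 - <<'E'
from cell import manip
import cv2,numpy as np
for n in("scene","top"):
    im=manip.get_image(n); cv2.imwrite(f"pics/{n}0.png",im)
    c=manip.calibration(n); print(n,np.round(c["intrinsics"],1).tolist(),c["rvec"],c["tvec"])
    for t in("stand","rack","case","short_case","vial","handle_top","light_path","case_frosted0"):
        try:
            r=manip.trace(t,n); print(t,[(round(q["conf"],2),q["box"]) for q in r])
        except Exception as e: print(t,e)
print(manip.state(),manip.grip_point_offset)
E
```

```text
pics
scene [[412.7, 0.0, 278.8], [0.0, 412.7, 215.8], [0.0, 0.0, 1.0]] [ 2.08663388  0.72606862 -0.35218367] [-0.44418935 -0.12684075  1.45817845]
stand [(0.6, [232.8, 166.0, 123.8, 98.4])]
rack [(0.6, [170.5, 268.9, 56.8, 52.8]), (0.56, [200.6, 282.3, 14.9, 24.0]), (0.22, [229.6, 168.7, 127.3, 96.2])]
case [(0.85, [200.7, 280.9, 17.8, 23.3]), (0.63, [173.4, 307.4, 20.6, 27.5]), (0.61, [122.5, 273.0, 16.5, 28.5]), (0.33, [192.5, 263.8, 12.3, 26.0]), (0.22, [108.8, 341.4, 66.8, 53.6])]
short_case [(0.6, [180.7, 262.9, 12.3, 14.4])]
vial [(0.55, [193.0, 266.1, 9.1, 24.7])]
handle_top [(0.84, [242.3, 190.5, 11.2, 60.7])]
light_path [(0.65, [243.6, 193.6, 7.7, 57.7]), (0.61, [232.3, 171.4, 123.3, 95.6])]
case_frosted0 [(0.54, [127.0, 280.7, 10.9, 19.9])]
top [[380.3, 0.0, 283.1], [0.0, 380.3, 204.9], [0.0, 0.0, 1.0]] [ 2.25356626 -1.93837461  0.2189717 ] [-0.08957725  0.57731358  1.01569436]
stand [(0.57, [201.5, 154.7, 139.4, 115.3])]
rack [(0.88, [349.8, 207.4, 48.2, 72.9])]
case [(0.61, [407.7, 220.2, 15.6, 13.2]), (0.52, [376.5, 217.5, 15.6, 15.0]), (0.43, [404.1, 278.2, 15.1, 18.4])
[... 302 characters left out ...]
sitions': array([ 9.47894842e-01,  2.45093504e-01,  1.55778006e+00,  1.91339810e-05,
        1.33872989e+00, -1.74133575e-01]), 'qvel': array([-1.02449509e-04,  1.18790674e-04,  1.77905745e-03,  1.36300588e-03,
        3.71253927e-05,  2.07501203e-03]), 'tau': array([-2.20913844e-04, -4.29517400e+01, -3.26418543e+01, -1.73171279e-04,
        5.45179610e-04, -1.05884359e-05]), 'tcp_pos': array([0.28202327, 0.58564467, 0.19350515]), 'tool_rot': array([-6.99024584e-01, -3.06281486e+00,  4.28102115e-06]), 'contact_force': array([-0.59581062, -0.12440879, -0.10721629]), 'wrist_torque': array([0.03596889, 0.04184306, 0.00535481]), 'gripper_force': 0.0, 'gripper_width': 0.08548327813828045} -0.0187
```

Run:
```python
import cv2
a=cv2.imread("pics/top0.png")[120:340,180:480]; cv2.imwrite("pics/topc.png",cv2.resize(a,None,fx=2.66,fy=2.66,interpolation=2))
a=cv2.imread("pics/scene0.png")[150:400,90:390]; cv2.imwrite("pics/scenec.png",cv2.resize(a,None,fx=2.4,fy=2.4,interpolation=2))
```

```text
(no output)
```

View pics/topc.png

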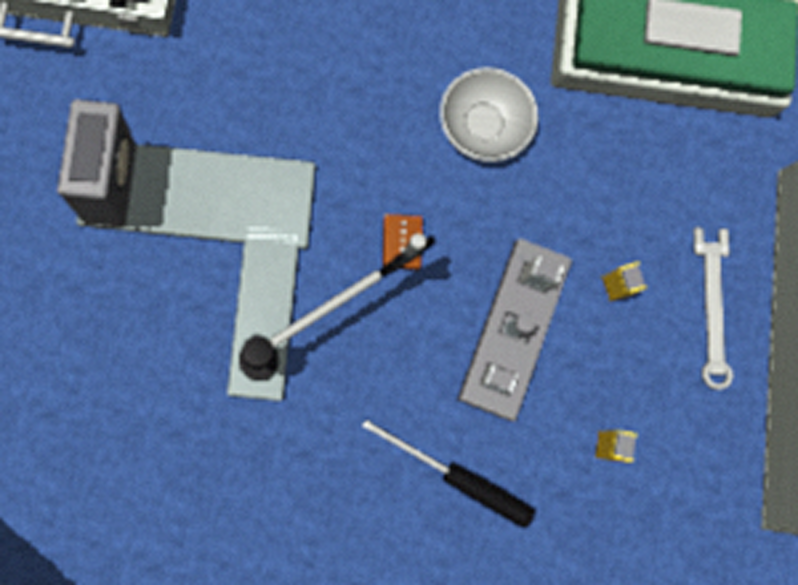

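View pics/scenec.png

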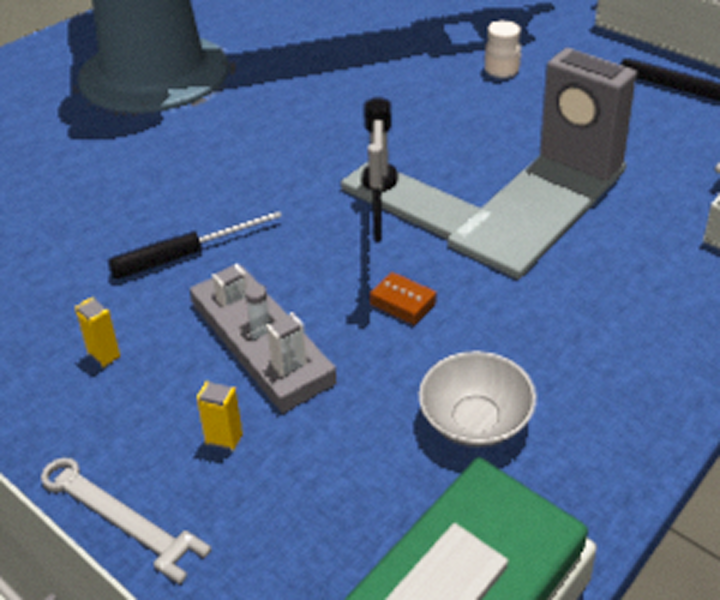

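Scene crop: the tall case is at the near end of the rack (287,345), the vial is in the middle (256,310), and the short case is at the far end (230,285). The yellow look-alikes at (97,332) and (220,415) are left alone. The lens handle is at (377,150), and at (418,240) in the top crop. Next I fit the poses.

```bash
cat > h.py <<'E'
import cv2,numpy as np
from scipy.optimize import least_squares
from cell import manip
def proj(P,n,c=None):
    c=c or manip.calibration(n)
    return cv2.projectPoints(np.float64(P).reshape(-1,1,3),np.float64(c["rvec"]),np.float64(c["tvec"]),np.float64(c["intrinsics"]),None)[0].reshape(-1,2)
def pl(p,P):
    P=np.float64(P); c,s=np.cos(p[2]),np.sin(p[2])
    return np.c_[c*P[:,0]-s*P[:,1]+p[0],s*P[:,0]+c*P[:,1]+p[1],P[:,2]]
U={"top":lambda q:np.float64(q)/2.66+[180,120],"scene":lambda q:np.float64(q)/2.4+[90,150]}
def fit(obs,starts):
    f=lambda p:np.concatenate([(proj(pl(p,o[1]),o[0])-U[o[0]](o[2])).ravel() for o in obs])
    r=min((least_squares(f,s,loss="soft_l1") for s in starts),key=lambda r:r.cost)
    return r.x,np.round(f(r.x).reshape(-1,2),1).tolist()
def tri(obs,x0=(.6,.1,.1)):
    f=lambda p:np.concatenate([(proj([p],n)-px).ravel() for n,px in obs])
    r=least_squares(f,x0); return r.x,np.round(r.fun,1)
E
python3 - <<'E'
from h import *
b=.154
st=[("top",[[.05,-.13,.014],[-.05,-.13,.014],[.05,.123,b],[.05,.073,b],[-.05,.073,b],[-.05,.123,b],[0,.069,.11]],[(315,163),(306,246),(73,100),(120,103),(107,195),(60,190),(123,158)]),
("scene",[[.05,-.13,.014],[-.05,-.13,.014],[0,.069,.11]],[(518,275),(450,240),(577,105)])]
S=[(.6,y,a) for y in(0,.2) for a in np.arange(-3,3.2,1)]
s,r=fit(st,S); print("stand",s,r)
R=[[.095,.031,.022],[.095,-.031,.022],[-.095,-.031,.022],[-.095,.031,.022]]
rk=[("top",R,[(516,238),(460,400),(516,420),(572,259)][0:0] or [(516,238),(572,259),(516,420),(460,400)]),("scene",R,[(281,398),(335,370),(235,265),(191,290)])]
# orders: +x end = tall-case end
for o in ((0,1,2,3),(1,0,3,2)):
    q=[("top",R,[rk[0][2][i] for i in o]),("scene",R,rk[1][2])]
    for o2 in((0,1,2,3),(1,0,3,2)):
        q[1]=("scene",R,[rk[1][2][i] for i in o2]); x,r=fit(q,S); print("rack",o,o2,x,np.abs(r).max(),r)
h,e=tri([("top",U["top"]((418,240))),("scene",U["scene"]((377,146)))]); print("handle",h,e)
pv=pl(s,[[-.18,-.09,.11]])[0]; print("pivot",pv, np.linalg.norm((h-pv)[:2]), "lens target",pl(s,[[0,-.09,.11]]))
d=h-pv; print("angle",s[2]-np.arctan2(d[1],d[0]))
print("case top px", proj(pl(s,[[0,0,.11]]),"top"))
E
```

```text
stand [0.62339653 0.09172203 0.05133517] [[0.2, -1.9], [0.6, -0.7], [-0.8, -2.1], [0.1, -1.4], [-0.0, 0.2], [-1.4, 0.2], [0.3, 0.6], [-0.2, -0.9], [-2.7, -0.7], [-1.3, 0.8]]Traceback (most recent call last):
  File "<stdin>", line 13, in <module>
  File "h.py", line 13, in fit
    r=min((least_squares(f,s,loss="soft_l1") for s in starts),key=lambda r:r.cost)
  File "h.py", line 13, in <genexpr>
    r=min((least_squares(f,s,loss="soft_l1") for s in starts),key=lambda r:r.cost)
           ~~~~~~~~~~~~~^^^^^^^^^^^^^^^^^^^^
    return func(*args, **kwargs)
    result = trf(vector_fun.fun, vector_fun.jac, x0, f0, J0, lb, ub, ftol, xtol,
                 gtol, max_nfev, x_scale, loss_function, tr_solver,
                 tr_options.copy(), verbose, callback=callback_wrapped)
    return trf_no_bounds(
        fun, jac, x0, f0, J0, ftol, xtol, gtol, max_nfev, x_scale,
        loss_function, tr_solver, tr_options, verbose, callback=callback)
    f_new = fun(x_new)
    self._update_fun()
    ~~~~~~~~~~~~~~~~^^
    self.f = self.fun_wrapped(xp_copy(self.x))
             ~~~~~~~~~~~~~~~~^^^^^^^^^^^^^^^^^
    return np.atleast_1d(self.fun(x))
                         ~~~~~~~~^^^
    return self.f(x, *self.args, **self.kwargs)
           ~~~~~~^^^^^^^^^^^^^^^^^^^^^^^^^^^^^^
  File "h.py", line 12, in <lambda>
    f=lambda p:np.concatenate([(proj(pl(p,o[1]),o[0])-U[o[0]](o[2])).ravel() for o in obs])
                                ~~~~^^^^^^^^^^^^^^^^^
  File "h.py", line 5, in proj
    c=c or manip.calibration(n)
           ~~~~~~~~~~~~~~~~~^^^
ValueError: time passes only in moves, steps and waits
```

```bash
python3 - <<'E'
s=open("h.py").read()
s=s.replace("def proj","CAL={}\ndef cal(n):\n    if n not in CAL: CAL[n]=manip.calibration(n)\n    return CAL[n]\ndef proj").replace("c or manip.calibration(n)","c or cal(n)")
open("h.py","w").write(s)
E
python3 - <<'E'
from h import *
s=np.array([0.62339653,0.09172203,0.05133517])
R=[[.095,.031,.022],[.095,-.031,.022],[-.095,-.031,.022],[-.095,.031,.022]]
T=[(516,238),(572,259),(516,420),(460,400)]; C=[(281,398),(335,370),(235,265),(191,290)]
for o2 in((0,1,2,3),(1,0,3,2)):
    x,r=fit([("top",R,T),("scene",R,[C[i] for i in o2])],[(.6,-.1,a) for a in np.arange(-3,3.2,1)]); print("rack",o2,x,r)
    print("case",pl(x,[[.06,0,.04]]))
h,e=tri([("top",U["top"]((418,240))),("scene",U["scene"]((377,146)))]); print("handle",h,e)
pv=pl(s,[[-.18,-.09,.11]])[0]; d=h-pv; print("pivot",pv, np.linalg.norm(d[:2]), "lens target",pl(s,[[0,-.09,.11]]))
print("angle",s[2]-np.arctan2(d[1],d[0]))
E
```

```text
rack (0, 1, 2, 3) [ 0.52059174 -0.27779665 -0.22799153] [[0.4, -0.0], [-0.6, -0.3], [-0.3, 0.5], [0.1, -0.2], [20.7, -13.3], [-24.9, 11.0], [-21.8, 9.4], [18.2, -11.0]]
case [[ 0.57903908 -0.29135794  0.04      ]]
rack (1, 0, 3, 2) [ 0.52326653 -0.27741225 -0.22077818] [[0.2, -0.9], [-0.8, -1.3], [-0.1, -0.4], [0.3, -1.0], [-0.7, -1.4], [-1.1, -0.2], [-2.9, -0.5], [0.4, -0.1]]
case [[ 0.58181017 -0.29055159  0.04      ]]
handle [ 0.56624095 -0.13826737  0.18845809] [-0.9 -1.2 -1.4  0.2]
pivot [ 0.44825179 -0.00739568  0.11      ] 0.17620680717594092 lens target [[0.62801467 0.00184059 0.11      ]]
angle 0.888453173537935
```

>>> step_arm(rows=[{"rot": [0,0,0],"xyz": [0,0,-0.9],"gripper": 1},{"rot": [0,0,0],"xyz": [-0.3,-0.3,-0.8],"gripper": 1},{"rot": [0,0,0],"xyz": [-0.73,-0.68,0],"gripper": 1},{"rot": [0,0,0],"xyz": [-0.73,-0.68,0],"gripper": 1},{"rot": [0,0,0],"xyz": [-0.73,-0.68,0],"gripper": 1}])

```text
time_s: 1.52
tcp_pos: [0.3561, 0.3927, 0.2957]
tool_rot: [0.698, 3.062, 0.001]
contact_force: [0.7, -1.4, 1.2]
gripper_width: 0.0854
gripper_force: 0.0
```

>>> step_arm(rows=[{"rot": [0,0,0],"xyz": [-0.73,-0.68,0],"gripper": 1},{"rot": [0,0,0],"xyz": [-0.73,-0.68,0],"gripper": 1},{"rot": [0,0,0],"xyz": [-0.73,-0.68,0],"gripper": 1},{"rot": [0,0,0],"xyz": [-0.73,-0.68,0],"gripper": 1},{"rot": [0,0,0],"xyz": [-0.73,-0.68,0],"gripper": 1}])

```text
time_s: 2.15
tcp_pos: [0.4649, 0.1137, 0.2959]
tool_rot: [0.699, 3.062, 0.001]
contact_force: [0.7, -0.0, 0.3]
gripper_width: 0.0854
gripper_force: 0.0
```

>>> step_arm(rows=[{"rot": [0,0,0],"xyz": [-0.73,-0.68,0],"gripper": 1},{"rot": [0,0,0],"xyz": [-0.73,-0.68,0],"gripper": 1},{"rot": [0,0,0],"xyz": [-0.73,-0.68,0],"gripper": 0.3},{"rot": [0,0,0],"xyz": [0,0,0],"gripper": 0.3}])

```text
time_s: 2.65
tcp_pos: [0.5304, -0.0552, 0.2951]
tool_rot: [-0.707, -3.06, 0.001]
contact_force: [-0.5, 0.1, -0.3]
gripper_width: 0.0557
gripper_force: 0.0
```

```bash
cat >> h.py <<'E'
def go(target,yaw=None):
    """shares still to go (tool axes) to a world TCP target; yaw = wanted azimuth of tool y"""
    st=manip.state(); R=cv2.Rodrigues(np.float64(st["tool_rot"]))[0]
    print("tcp",np.round(st["tcp_pos"],4),"t",st["time_s"],"w",round(st["gripper_width"],4),"yaz",round(np.arctan2(R[1,1],R[0,1]),4),"tilt",np.round(R[:,2],3))
    print("shares",np.round(R.T@(np.float64(target)-st["tcp_pos"])/.06,2))
    if yaw is not None:
        d=(yaw-np.arctan2(R[1,1],R[0,1])+np.pi/2)%np.pi-np.pi/2; print("turn z shares",round(-d/.12,2))
E
python3 - <<'E'
from h import *
go([.566,-.138,.155])
im=manip.get_image("wrist"); cv2.imwrite("pics/w1.png",im); c=cal("wrist"); print(c)
h=(.566,-.138,.1885); s=(0.6234,0.0917,0.0513)
print("pin",proj([h],"wrist",c));
E
```

```text
tcp [ 0.5304 -0.0552  0.2951] t 2.65 w 0.0557 yaz 1.1167 tilt [-0.001 -0.    -1.   ]
shares [-1.14 -0.98  2.33]
{'intrinsics': array([[320.88556928,   0.        , 275.56007046],
       [  0.        , 320.88556928, 207.99547811],
       [  0.        ,   0.        ,   1.        ]]), 'rvec': array([-2.44545588, -1.53110509, -0.22805561]), 'tvec': array([-0.18520327, -0.54466226,  0.33167846])}
pin [[212.63657107 263.76714524]]
```

View pics/w1.png

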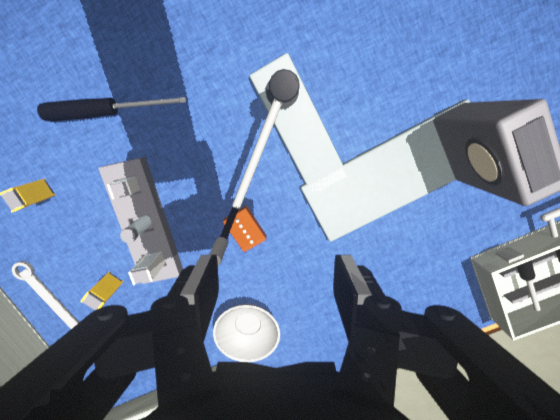

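Wrist view: the stand corners are at (330,240) and (302,187), the post cap at (284,86), the rack at (99,166)-(181,277), and the tall case at (147,266). The pin lies behind the left finger near (213,264), as predicted. I compare these with the projection.

```bash
cat > fit2.py <<'E'
from h import *
np.set_printoptions(suppress=True)
E
python3 - <<'E'
from h import *
c=cal("wrist"); U["wrist"]=lambda q:np.float64(q)
np.set_printoptions(suppress=True,precision=4)
s=(0.6234,0.0917,0.0513); r=(.5233,-.2774,-.2208)
B=[[.05,-.13,.014],[-.05,-.13,.014],[0,.069,.11]]
R=[[.095,.031,.022],[.095,-.031,.022],[-.095,-.031,.022],[-.095,.031,.022]]
print(proj(pl(s,B),"wrist").round(0).tolist(),proj(pl(r,R),"wrist").round(0).tolist(),proj(pl(s,[[-.18,-.09,.11],[-.18,-.09,.14]]),"wrist").round(0).tolist())
print(proj(pl(r,[[.06,0,.072],[.06,0,.022]]),"wrist").round(0).tolist())
b=.154
st=[("top",[[.05,-.13,.014],[-.05,-.13,.014],[.05,.123,b],[.05,.073,b],[-.05,.073,b],[-.05,.123,b],[0,.069,.11]],[(315,163),(306,246),(73,100),(120,103),(107,195),(60,190),(123,158)]),
("scene",B,[(518,275),(450,240),(577,105)]),("wrist",B,[(330,240),(302,187),(483,162)])]
print("stand",fit(st,[s]))
W=st[2:]
print("wrist only",fit(W,[s]))
E
```

```text
[[327.0, 246.0], [297.0, 192.0], [476.0, 168.0]] [[178.0, 278.0], [141.0, 286.0], [94.0, 171.0], [135.0, 161.0]] [[279.0, 93.0], [280.0, 91.0]]
[[139.0, 278.0], [152.0, 262.0]]
stand (array([0.621 , 0.098 , 0.0418]), [[-1.8, -1.0], [-1.8, 0.1], [-3.1, -2.0], [-2.1, -1.1], [-2.7, 0.5], [-4.0, 0.3], [-2.0, 0.9], [-0.1, -2.6], [-2.2, -2.4], [-0.6, -0.3], [-0.8, 3.0], [-2.1, 0.7], [-1.8, 1.9]])
wrist only (array([0.6198, 0.1006, 0.0409]), [[0.4, 1.6], [-0.8, -0.9], [0.2, -0.0]])
```

>>> step_arm(rows=[{"rot": [0,0,0],"xyz": [-0.57,-0.49,0.3],"gripper": 0.3},{"rot": [0,0,0],"xyz": [-0.57,-0.49,0.6],"gripper": 0.3},{"rot": [0,0,0],"xyz": [0,0,0.4],"gripper": 0.3},{"rot": [0,0,0],"xyz": [0,0,0],"gripper": 0.3}])

```text
time_s: 3.2
tcp_pos: [0.5645, -0.1328, 0.2152]
tool_rot: [-0.696, -3.059, -0.002]
contact_force: [-0.6, 0.0, -0.1]
gripper_width: 0.0558
gripper_force: 0.0
```

Run:
```python
from h import *
go([.566,-.138,.155])
im=manip.get_image("wrist"); cv2.imwrite("pics/w2.png",im); c=cal("wrist")
t=manip.state()["tcp_pos"]
print("pin",proj([(.566,-.138,.1885),t,(.5233,-.2774,.022)],"wrist",c))
```

```text
tcp [ 0.5645 -0.1328  0.2152] t 3.2 w 0.0558 yaz 1.1231 tilt [-0.004  0.002 -1.   ]
shares [-0.06 -0.07  1.  ]
pin [[267.48761475 227.25677472]
 [273.35912842 239.75894746]
 [151.37134205 196.57836379]]
```

View pics/w2.png

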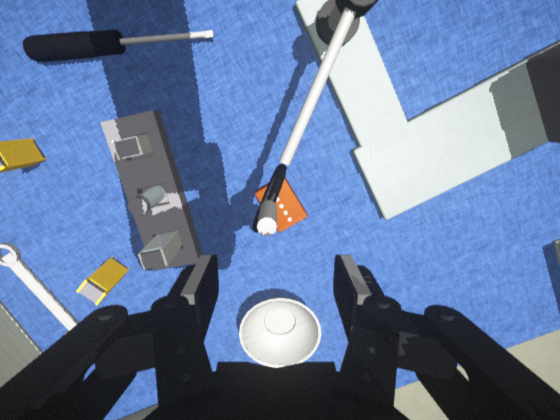

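>>> step_arm(rows=[{"rot": [0,0,0],"xyz": [-0.05,-0.07,0.4],"gripper": 0.3},{"rot": [0,0,0],"xyz": [0,0,0.6],"gripper": 0.3},{"rot": [0,0,0],"xyz": [0,0,0],"gripper": -0.4},{"rot": [0,0,0],"xyz": [0,0,0],"gripper": -0.9},{"rot": [0,0,0],"xyz": [0,0,0],"gripper": -0.9}], grip_force=25)

```text
time_s: 3.88
tcp_pos: [0.5681, -0.1398, 0.1601]
tool_rot: [0.697, 3.059, -0.001]
contact_force: [0.1, -0.2, 0.1]
gripper_width: 0.0043
gripper_force: 0.0
```

>>> step_arm(rows=[{"rot": [0,0,0],"xyz": [0,0,0],"gripper": -0.9},{"rot": [0,0,0],"xyz": [0,0,0],"gripper": -0.9},{"rot": [0,0,0],"xyz": [0,0,0],"gripper": -0.9}])

```text
time_s: 4.25
tcp_pos: [0.5668, -0.1396, 0.1576]
tool_rot: [0.699, 3.063, -0.0]
contact_force: [0.3, -0.1, 0.0]
gripper_width: 0.0043
gripper_force: 0.0
```

Run:
```python
from h import *
s=(0.6234,0.0917,0.0513)
im=manip.get_image("top");cv2.imwrite("pics/t2.png",im)
go([.628,.0018,.155])
p=manip.state()["tcp_pos"][:2]
for s in((0.6234,0.0917,0.0513),(.621,.098,.0418)):
    pv=pl(s,[[-.18,-.09,0]])[0,:2]; d=p-pv; print(np.hypot(*d), s[2]-np.arctan2(d[1],d[0]))
    print([np.round(pv+.18*np.array([np.cos(s[2]-a),np.sin(s[2]-a)]),4).tolist() for a in(.85,.7,.55,.4,.25,.1,0)])
```

```text
tcp [ 0.5668 -0.1396  0.1575] t 4.3 w 0.0038 yaz 1.1219 tilt [-0.  0. -1.]
shares [0.1  2.57 0.04]
0.17752197720973178 0.891127705079599
[[0.5738, -0.1364], [0.5917, -0.1162], [0.6063, -0.0935], [0.6174, -0.0689], [0.6247, -0.0429], [0.628, -0.0162], [0.628, 0.0018]]
0.18570183297198112 0.8969087795275603
[[0.5693, -0.1296], [0.5873, -0.1095], [0.6022, -0.087], [0.6135, -0.0625], [0.621, -0.0366], [0.6246, -0.0099], [0.6248, 0.0081]]
```

Run:
```python
from h import *
im=manip.get_image("wrist");cv2.imwrite("pics/w3.png",im)
print(proj([manip.state()["tcp_pos"],(.566,-.138,.1885)],"wrist"))
```

```text
[[273.37570484 239.81932612]
 [275.15610796 260.74423584]]
```

View pics/w3.png

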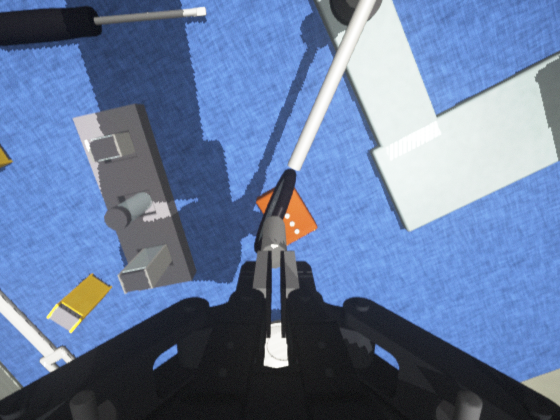

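Run:
```python
import cv2
a=cv2.imread("pics/w3.png")[190:310,210:340]; cv2.imwrite("pics/w3c.png",cv2.resize(a,None,fx=5,fy=5,interpolation=2))
```

```text
(no output)
```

View pics/w3c.png

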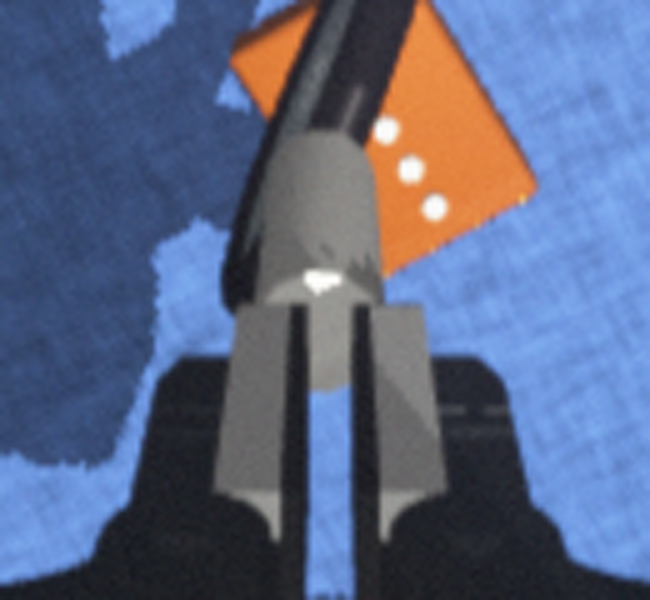

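Run:
```python
from h import *
c=cal("wrist"); st=manip.state(); R=cv2.Rodrigues(np.float64(st["tool_rot"]))[0]; t=st["tcp_pos"]
Rc=cv2.Rodrigues(c["rvec"])[0]
cam=-Rc.T@c["tvec"]; print("cam in tool",R.T@(cam-t),"cam axes in tool\n",np.round(R.T@Rc.T,3))
for x in(-.011,0,.011):
  for z in(-.04,-.02,0):
    for y in (-.002,.002):
      P=t+R@[x,y,z]; print(x,y,z,proj([P],"wrist")[0].round(0),round((Rc@P+c["tvec"])[2],3))
print((Rc@np.array([.566,-.138,.1885])+c["tvec"])[2])
```

```text
cam in tool [ 0.07459123  0.00104839 -0.17998619] cam axes in tool
 [[ 0.    -0.957 -0.29 ]
 [ 1.    -0.     0.001]
 [-0.001 -0.29   0.957]]
-0.011 -0.002 -0.04 [269. 292.] 0.159
-0.011 0.002 -0.04 [277. 292.] 0.159
-0.011 -0.002 -0.02 [270. 272.] 0.178
-0.011 0.002 -0.02 [277. 272.] 0.178
-0.011 -0.002 0 [270. 256.] 0.197
-0.011 0.002 0 [277. 256.] 0.197
0 -0.002 -0.04 [269. 272.] 0.156
0 0.002 -0.04 [277. 272.] 0.156
0 -0.002 -0.02 [270. 254.] 0.175
0 0.002 -0.02 [277. 254.] 0.175
0 -0.002 0 [270. 240.] 0.194
0 0.002 0 [277. 240.] 0.194
0.011 -0.002 -0.04 [269. 251.] 0.152
0.011 0.002 -0.04 [277. 251.] 0.152
0.011 -0.002 -0.02 [269. 235.] 0.172
0.011 0.002 -0.02 [277. 235.] 0.172
0.011 -0.002 0 [270. 223.] 0.191
0.011 0.002 0 [277. 223.] 0.191
0.16378139092495894
```

The crop shows the pin's round top (centre about 274,256) visible through the gap between the pads, so the pads closed above it. The fingertips therefore end roughly 35 mm behind the reported TCP. I open, go lower and re-grip.

>>> step_arm(rows=[{"rot": [0,0,0],"xyz": [0,0,-0.1],"gripper": 0.3},{"rot": [0,0,0],"xyz": [0,0,0],"gripper": 0.3},{"rot": [0,0,0],"xyz": [0,0,0],"gripper": 0.3},{"rot": [0,0,0],"xyz": [0,0,0.2],"gripper": 0.3},{"rot": [0,0,0],"xyz": [0,0,0.2],"gripper": 0.3}])

```text
time_s: 4.97
tcp_pos: [0.5664, -0.1394, 0.1382]
tool_rot: [-0.699, -3.062, -0.0]
contact_force: [-0.6, -0.1, -0.5]
gripper_width: 0.0557
gripper_force: 0.0
```

>>> step_arm(rows=[{"rot": [0,0,0],"xyz": [0,0,0.25],"gripper": 0.3},{"rot": [0,0,0],"xyz": [0,0,0],"gripper": -0.3},{"rot": [0,0,0],"xyz": [0,0,0],"gripper": -0.95},{"rot": [0,0,0],"xyz": [0,0,0],"gripper": -0.95},{"rot": [0,0,0],"xyz": [0,0,0],"gripper": -0.95}])

```text
time_s: 5.6
tcp_pos: [0.5672, -0.1398, 0.1249]
tool_rot: [0.699, 3.062, -0.001]
contact_force: [0.4, -1.8, -0.8]
gripper_width: 0.0135
gripper_force: 25.8
```

Run:
```python
from h import *
im=manip.get_image("wrist");go([.628,.0018,.155]);print(manip.state()["gripper_force"])
a=im[150:330,160:400]; cv2.imwrite("pics/w4c.png",cv2.resize(a,None,fx=3,fy=3,interpolation=2))
```

```text
tcp [ 0.5671 -0.1398  0.1249] t 5.65 w 0.013 yaz 1.122 tilt [ 0.001 -0.001 -1.   ]
shares [ 0.11  2.57 -0.5 ]
25.776698291301727
```

View pics/w4c.png

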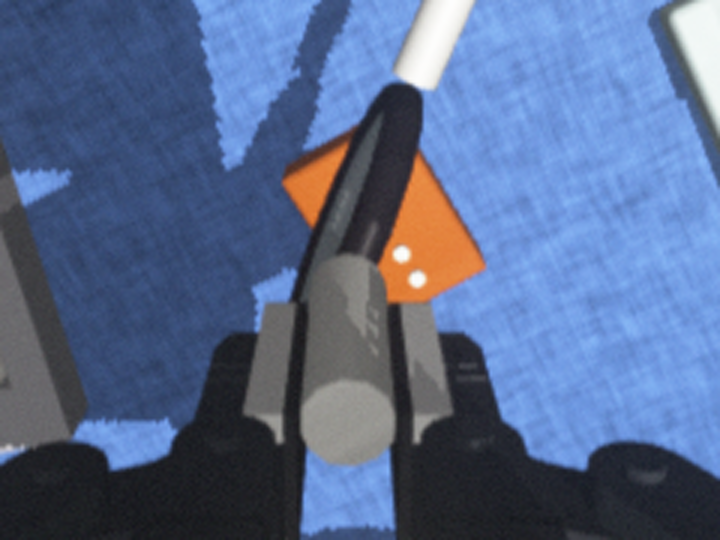

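>>> step_arm(rows=[{"rot": [0,0,0],"xyz": [-0.1,0.28,0],"gripper": -0.95},{"rot": [0,0,0],"xyz": [-0.07,0.29,0],"gripper": -0.95},{"rot": [0,0,0],"xyz": [-0.04,0.295,0],"gripper": -0.95},{"rot": [0,0,0],"xyz": [-0.01,0.295,0],"gripper": -0.95},{"rot": [0,0,0],"xyz": [0.02,0.295,0],"gripper": -0.95}])

```text
time_s: 6.28
tcp_pos: [0.6165, -0.0654, 0.1249]
tool_rot: [0.698, 3.062, -0.001]
contact_force: [-4.3, -2.2, 1.4]
gripper_width: 0.0132
gripper_force: 25.9
```

>>> step_arm(rows=[{"rot": [0,0,0],"xyz": [0.05,0.295,0],"gripper": -0.95},{"rot": [0,0,0],"xyz": [0.075,0.29,0],"gripper": -0.95},{"rot": [0,0,0],"xyz": [0.105,0.28,0],"gripper": -0.95},{"rot": [0,0,0],"xyz": [0.13,0.27,0],"gripper": -0.95},{"rot": [0,0,0],"xyz": [0,0,0],"gripper": -0.95}])

```text
time_s: 6.9
tcp_pos: [0.6258, 0.0069, 0.1249]
tool_rot: [0.696, 3.063, 0.003]
contact_force: [1.7, 1.1, 2.9]
gripper_width: 0.0132
gripper_force: 26.3
```

Run:
```python
from h import *
for n in("wrist","top"):
    im=manip.get_image(n);cv2.imwrite(f"pics/{n}5.png",im)
go([.628,.0018,.1249]);print(manip.state()["gripper_force"],manip.state()["contact_force"])
a=cv2.imread("pics/top5.png")[120:340,180:480]; cv2.imwrite("pics/top5c.png",cv2.resize(a,None,fx=2.66,fy=2.66,interpolation=2))
```

```text
tcp [0.6258 0.0056 0.1249] t 7.0 w 0.013 yaz 1.1222 tilt [ 0.001  0.001 -1.   ]
shares [-0.06 -0.04 -0.  ]
26.32759988307953 [1.3710926  2.29883324 3.6392254 ]
```

View pics/wrist5.png

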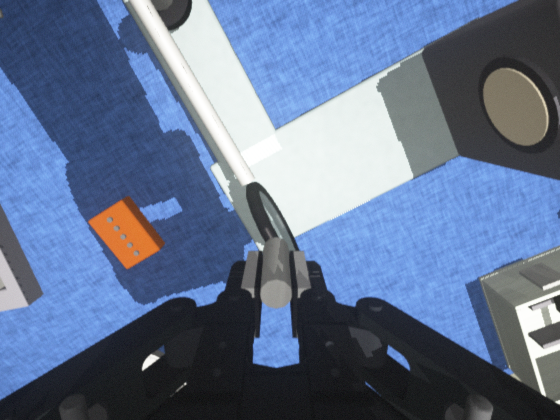

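Wrist view: the pin is held, and the arm lies parallel to the limb. The light window is centred at (516,107), with the box foot corners at (425,48) and (462,157). I refit the stand from here.

Run:
```python
from h import *
np.set_printoptions(suppress=True,precision=4)
U["wrist"]=lambda q:np.float64(q)
W=("wrist",[[-.05,.073,.014],[.05,.073,.014],[0,.069,.11]],[(425,48),(462,157),(516,107)])
s,r=fit([W],[(.623,.092,.05)]);print("wrist",s,r)
b=.154;B=[[.05,-.13,.014],[-.05,-.13,.014],[0,.069,.11]]
A=[W,("top",[[.05,-.13,.014],[-.05,-.13,.014],[.05,.123,b],[.05,.073,b],[-.05,.073,b],[-.05,.123,b],[0,.069,.11]],[(315,163),(306,246),(73,100),(120,103),(107,195),(60,190),(123,158)]),("scene",B,[(518,275),(450,240),(577,105)])]
s2,r=fit(A,[s]);print("all",s2,r)
p=manip.state()["tcp_pos"][:2]
for q in(s,s2,(.6234,.0917,.0513)):
    pv=pl(q,[[-.18,-.09,0]])[0,:2];d=p-pv;print("r",np.hypot(*d),"angle",q[2]-np.arctan2(d[1],d[0]))
# pin in the wrist frame vs TCP
print(proj([[*p,.189]],"wrist"))
```

```text
wrist [0.6197 0.0989 0.0183] [[-0.8, 0.7], [-1.4, 0.3], [3.9, -0.7]]
all [0.6213 0.097  0.0476] [[-5.0, 2.1], [-2.2, 0.0], [0.3, 0.2], [-1.5, -1.3], [-1.3, -0.1], [-2.8, -1.8], [-1.9, -1.0], [-2.2, 0.6], [-3.6, 0.6], [-1.7, 1.0], [0.1, -2.3], [-2.2, -2.1], [-0.9, -0.2]]
r 0.1844875286488087 angle 0.018836066171794383
r 0.1802165212985707 angle 0.008655196035194115
r 0.17806743922190946 angle -0.02163280828720586
[[272.8205 299.6378]]
```

>>> step_arm(rows=[{"rot": [0,0,0],"xyz": [0,0,0],"gripper": 0.3},{"rot": [0,0,0],"xyz": [0,0,0],"gripper": 0.3},{"rot": [0,0,0],"xyz": [0,0,0],"gripper": 0.3},{"rot": [0,0,0],"xyz": [0,0,-0.6],"gripper": 0.3},{"rot": [0,0,0],"xyz": [0,0,-0.9],"gripper": 0.3}])

```text
time_s: 7.62
tcp_pos: [0.6238, 0.0047, 0.2129]
tool_rot: [-0.699, -3.057, 0.0]
contact_force: [0.3, 0.2, 0.9]
gripper_width: 0.0556
gripper_force: 0.0
```

>>> step_arm(rows=[{"rot": [0,0,0],"xyz": [-0.3,-0.95,0],"gripper": 0.3},{"rot": [0,0,0],"xyz": [-0.3,-0.95,0],"gripper": 0.3},{"rot": [0,0,0],"xyz": [-0.3,-0.95,0],"gripper": 0.3},{"rot": [0,0,0],"xyz": [-0.3,-0.95,0],"gripper": 0.3},{"rot": [0,0,0],"xyz": [-0.3,-0.95,0],"gripper": 0.3}])

```text
time_s: 8.25
tcp_pos: [0.5822, -0.2931, 0.2143]
tool_rot: [-0.7, -3.062, -0.0]
contact_force: [0.4, 0.2, 0.1]
gripper_width: 0.055
gripper_force: 0.0
```

>>> step_arm(rows=[{"rot": [0,0,-0.95],"xyz": [0,0,0.3],"gripper": 0.3},{"rot": [0,0,-0.95],"xyz": [0,0,0.5],"gripper": 0.3},{"rot": [0,0,0],"xyz": [0,0,0],"gripper": 0.3},{"rot": [0,0,0],"xyz": [0,0,0],"gripper": 0.3}])

```text
time_s: 8.75
tcp_pos: [0.5834, -0.2914, 0.1675]
tool_rot: [0.348, 3.121, -0.001]
contact_force: [-0.0, -0.3, -0.1]
gripper_width: 0.0556
gripper_force: 0.0
```

Run:
```python
from h import *
go([.5818,-.2906,.0],1.350)
im=manip.get_image("wrist");cv2.imwrite("pics/w6.png",im)
r=(.5233,-.2774,-.2208)
a=[[sx*.01+.06,sy*.014,.072] for sx,sy in((1,1),(1,-1),(-1,-1),(-1,1))]
print(proj(pl(r,a),"wrist").round(1).tolist(),proj(pl(r,[[.095,.031,.022],[.095,-.031,.022],[-.095,-.031,.022],[-.095,.031,.022]]),"wrist").round(1).tolist())
b=im[90:360,100:460]; cv2.imwrite("pics/w6c.png",cv2.resize(b,None,fx=2.2,fy=2.2,interpolation=2))
```

```text
tcp [ 0.5834 -0.2914  0.1675] t 8.75 w 0.0556 yaz 1.3485 tilt [ 0.001 -0.001 -1.   ]
shares [0.03 0.01 2.79]
turn z shares -0.01
[[290.1, 206.2], [258.9, 206.2], [258.6, 184.5], [290.4, 184.4]] [[303.7, 215.2], [245.7, 215.2], [239.7, 14.0], [308.9, 13.9]]
```

View pics/w6c.png

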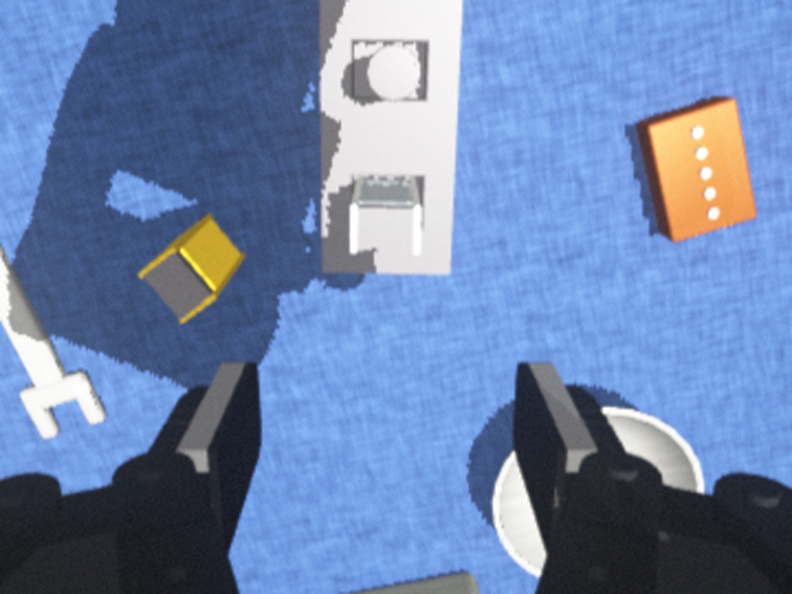

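Wrist crop: the case top spans u 351–420, v 207–254 (crop), with the white frosted edges left and right under the fingers. This matches the prediction to 1 px. I descend.

>>> step_arm(rows=[{"rot": [0,0,0],"xyz": [0.03,0.01,0.9],"gripper": 0.3},{"rot": [0,0,0],"xyz": [0,0,0.9],"gripper": 0.3},{"rot": [0,0,0],"xyz": [0,0,0.6],"gripper": 0.3},{"rot": [0,0,0],"xyz": [0,0,0.25],"gripper": 0.3},{"rot": [0,0,0],"xyz": [0,0,0],"gripper": 0.3}])

```text
time_s: 9.43
tcp_pos: [0.5818, -0.2904, 0.0081]
tool_rot: [0.346, 3.122, -0.0]
contact_force: [-0.5, -0.2, 1.1]
gripper_width: 0.0556
gripper_force: 0.0
```

Run:
```python
from h import *
go([.5818,-.2906,.0],1.350)
im=manip.get_image("wrist")
b=im[150:330,160:400]; cv2.imwrite("pics/w7c.png",cv2.resize(b,None,fx=3,fy=3,interpolation=2))
```

```text
tcp [ 0.5818 -0.2904  0.0081] t 9.425 w 0.0556 yaz 1.3499 tilt [ 0. -0. -1.]
shares [-0.   -0.    0.13]
turn z shares -0.0
```

View pics/w7c.png

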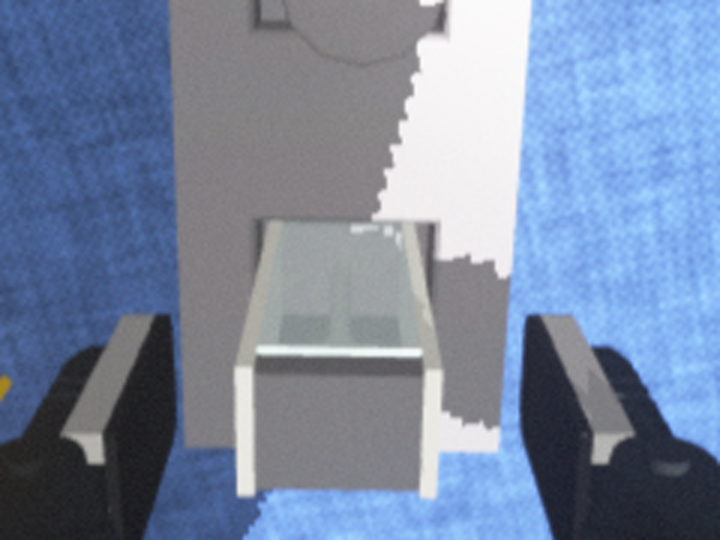

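Fingers flank the frosted faces evenly. Closing now.

>>> step_arm(rows=[{"rot": [0,0,0],"xyz": [0,-0.01,0.1],"gripper": 0},{"rot": [0,0,0],"xyz": [0,0,0],"gripper": -0.3},{"rot": [0,0,0],"xyz": [0,0,0],"gripper": -0.6},{"rot": [0,0,0],"xyz": [0,0,0],"gripper": -0.6},{"rot": [0,0,0],"xyz": [0,0,0],"gripper": -0.6}], grip_force=30)

```text
time_s: 10.1
tcp_pos: [0.5817, -0.2911, 0.0023]
tool_rot: [0.346, 3.121, -0.001]
contact_force: [-0.7, 1.0, 3.9]
gripper_width: 0.0276
gripper_force: 30.3
```

>>> step_arm(rows=[{"rot": [0,0,0],"xyz": [0,0,0],"gripper": -0.6},{"rot": [0,0,0],"xyz": [0,0,-0.2],"gripper": -0.6},{"rot": [0,0,0],"xyz": [0,0,-0.4],"gripper": -0.6},{"rot": [0,0,0],"xyz": [0,0,-0.8],"gripper": -0.6},{"rot": [0,0,0],"xyz": [0,0,0],"gripper": -0.6}])

```text
time_s: 10.72
tcp_pos: [0.584, -0.2927, 0.0908]
tool_rot: [0.345, 3.115, -0.007]
contact_force: [0.2, 0.2, -0.9]
gripper_width: 0.0279
gripper_force: 29.7
```

Run:
```python
from h import *
go([.6214,.0963,.2],.0476); st=manip.state(); print(st["gripper_force"],st["contact_force"],st["joint_positions"])
im=manip.get_image("wrist");cv2.imwrite("pics/w8.png",im)
R=cv2.Rodrigues(np.float64(st["tool_rot"]))[0]
for k in(-.034,-.02,-.01,0,.01):  # top of case at tool z
    print(k,proj([st["tcp_pos"]+R@[x,y,k] for x,y in((.01,.014),(.01,-.014),(-.01,-.014),(-.01,.014))],"wrist").round(0).tolist())
```

```text
tcp [ 0.584  -0.2927  0.0908] t 10.725 w 0.0279 yaz 1.3501 tilt [ 0.007 -0.005 -1.   ]
shares [ 0.8   6.46 -1.85]
turn z shares 10.85
29.670647978782654 [ 0.2084971   0.20004002 -0.898409  ] [-6.37879394e-01  3.50528073e-01  1.62540821e+00  8.78087669e-06
  1.15659460e+00 -1.98798730e+00]
-0.034 [[300.0, 252.0], [242.0, 252.0], [244.0, 289.0], [299.0, 289.0]]
-0.02 [[298.0, 241.0], [245.0, 241.0], [246.0, 275.0], [297.0, 275.0]]
-0.01 [[297.0, 234.0], [247.0, 234.0], [247.0, 267.0], [296.0, 267.0]]
0 [[296.0, 228.0], [248.0, 228.0], [249.0, 259.0], [295.0, 259.0]]
0.01 [[295.0, 223.0], [249.0, 223.0], [250.0, 252.0], [294.0, 252.0]]
```

>>> step_arm(rows=[{"rot": [0,0,0],"xyz": [0,0,-0.7],"gripper": -0.6},{"rot": [0,0,0],"xyz": [0,0,-0.8],"gripper": -0.6},{"rot": [0,0,0],"xyz": [0,0,-0.7],"gripper": -0.6},{"rot": [0,0,0],"xyz": [0.11,0.6,0],"gripper": -0.6},{"rot": [0,0,0],"xyz": [0.11,0.9,0],"gripper": -0.6}])

```text
time_s: 11.4
tcp_pos: [0.5873, -0.1998, 0.2162]
tool_rot: [-0.35, -3.12, -0.001]
contact_force: [0.5, 0.5, 0.2]
gripper_width: 0.0277
gripper_force: 29.8
```

>>> step_arm(rows=[{"rot": [0,0,0],"xyz": [0.11,0.9,0],"gripper": -0.6},{"rot": [0,0,0],"xyz": [0.11,0.9,0],"gripper": -0.6},{"rot": [0,0,0],"xyz": [0.11,0.9,0],"gripper": -0.6},{"rot": [0,0,0],"xyz": [0.11,0.9,0],"gripper": -0.6},{"rot": [0,0,0],"xyz": [0.11,0.9,0],"gripper": -0.6}])

```text
time_s: 12.02
tcp_pos: [0.6139, 0.0724, 0.2154]
tool_rot: [-0.346, -3.119, 0.0]
contact_force: [1.9, 0.9, -0.6]
gripper_width: 0.0278
gripper_force: 29.8
```

>>> step_arm(rows=[{"rot": [0,0,0.9],"xyz": [0.03,0.4,0],"gripper": -0.6},{"rot": [0,0,1],"xyz": [0,0,0],"gripper": -0.6},{"rot": [0,0,1],"xyz": [0,0,0],"gripper": -0.6},{"rot": [0,0,1],"xyz": [0,0,0],"gripper": -0.6},{"rot": [0,0,1],"xyz": [0,0,0],"gripper": -0.6}])

```text
time_s: 12.65
tcp_pos: [0.6174, 0.0945, 0.2152]
tool_rot: [-1.24, -2.883, 0.002]
contact_force: [0.0, -0.3, 0.0]
gripper_width: 0.0275
gripper_force: 29.8
```

>>> step_arm(rows=[{"rot": [0,0,1],"xyz": [0,0,0],"gripper": -0.6},{"rot": [0,0,1],"xyz": [0,0,0],"gripper": -0.6},{"rot": [0,0,1],"xyz": [0,0,0],"gripper": -0.6},{"rot": [0,0,1],"xyz": [0,0,0],"gripper": -0.6},{"rot": [0,0,1],"xyz": [0,0,0],"gripper": -0.6}])

```text
time_s: 13.28
tcp_pos: [0.6173, 0.0944, 0.2152]
tool_rot: [-2.037, -2.388, 0.004]
contact_force: [0.6, 0.1, -0.1]
gripper_width: 0.0277
gripper_force: 29.8
```

>>> step_arm(rows=[{"rot": [0,0,0.95],"xyz": [0,0,0],"gripper": -0.6},{"rot": [0,0,0],"xyz": [0,0,0],"gripper": -0.6}])

```text
time_s: 13.52
tcp_pos: [0.6175, 0.0944, 0.2155]
tool_rot: [-2.164, -2.274, 0.003]
contact_force: [0.7, -0.1, -0.4]
gripper_width: 0.0278
gripper_force: 29.8
```

Run:
```python
from h import *
go([.6214,.0963,.0723],.0476); print(manip.state()["gripper_force"])
im=manip.get_image("top");cv2.imwrite("pics/t9.png",im)
r=manip.trace("handle_top","top");print([(q["conf"],q["box"]) for q in r])
for q in r[:1]:
    v,u=np.nonzero(q["mask"]);print(cv2.minAreaRect(np.c_[u,v].astype(np.float32)))
s=(.6214,.0963,.0476)
print(proj(pl(s,[[-.18,-.09,.11],[0,-.09,.189],[0,-.09,.11]]),"top"))
```

```text
tcp [0.6175 0.0944 0.2155] t 13.525 w 0.0278 yaz 0.0493 tilt [-0.003  0.    -1.   ]
shares [0.03 0.07 2.39]
turn z shares 0.01
29.780675768852234
[(0.97, [269.2, 175.1, 16.4, 85.2])]
((278.4220886230469, 215.94171142578125), (11.253841400146484, 82.47418975830078), 3.094058036804199)
[[275.39977909 251.6705023 ]
 [282.48974889 177.95210642]
 [282.36055431 186.1739053 ]]
```

>>> step_arm(rows=[{"rot": [0,0,0],"xyz": [0.03,0.05,0.5],"gripper": -0.6},{"rot": [0,0,0],"xyz": [0,0,0.7],"gripper": -0.6},{"rot": [0,0,0],"xyz": [0,0,0.7],"gripper": -0.6},{"rot": [0,0,0],"xyz": [0,0,0.45],"gripper": -0.6},{"rot": [0,0,0],"xyz": [0,0,0],"gripper": -0.6}])

```text
time_s: 14.25
tcp_pos: [0.6189, 0.0964, 0.0733]
tool_rot: [-2.163, -2.272, 0.007]
contact_force: [-0.9, -0.4, -0.6]
gripper_width: 0.0278
gripper_force: 29.8
```

Run:
```python
from h import *
go([.6214,.0963,.0723],.0476); st=manip.state();print(st["gripper_force"],st["contact_force"])
np.set_printoptions(suppress=True,precision=1)
im=manip.get_image("scene")
R=cv2.Rodrigues(np.float64(st["tool_rot"]))[0]
mid=st["tcp_pos"]+R@[0,0,-.0377]
P=[mid+[dx,dy,dz] for dx in(-.014,.014) for dy in(-.01,.01) for dz in(-.032,.032)]
q=proj(P,"scene"); print("pred case box",q.min(0),q.max(0)-q.min(0))
for t in("case","handle_top","stand"):
    for d in manip.trace(t,"scene")[:4]: print(t,round(d["conf"],2),np.array(d["box"]))
s=(.6214,.0963,.0476);print(proj(pl(s,[[0,-.09,.189],[-.18,-.09,.11],[0,-.09,.11]]),"scene"))
im=cv2.imread("pics/t9.png"); manip.get_image("top")
d=manip.trace("handle_top","top")[0]; m=d["mask"]; print(d["conf"],d["box"])
for v in range(172,264,6):
    u=np.nonzero(m[v])[0]
    if len(u): print(v,u.min(),u.max(),end="; ")
```

```text
tcp [0.6189 0.0964 0.0733] t 14.25 w 0.0278 yaz 0.049 tilt [-0.006  0.    -1.   ]
shares [-0.    0.04  0.02]
turn z shares 0.01
29.801394045352936 [-0.91150256 -0.43598128 -0.56674301]
pred case box [309.8 190.8] [14.  25.7]
case 0.6 [174.2 311.6  15.4  24. ]
case 0.58 [122.3 272.8  17.   29.7]
case 0.5 [311.3 190.4  14.1  24. ]
handle_top 0.74 [241.  190.4  68.8  40.9]
[[301.3 194.1]
 [246.6 197.4]
 [299.8 219.4]]
0.87 [269.0, 175.0, 14.7, 83.4]
178 281 285; 184 281 284; 190 282 284; 196 281 283; 202 280 283; 208 280 282; 214 279 282; 220 278 281; 226 278 281; 232 276 281; 238 276 280; 244 275 280; 250 271 282; 256 273 281;
```

>>> step_arm(rows=[{"rot": [0,0,0],"xyz": [0,0.03,0.01],"gripper": -0.6},{"rot": [0,0,0],"xyz": [0,0,0],"gripper": -0.6},{"rot": [0,0,0],"xyz": [0,0,0],"gripper": -0.6},{"rot": [0,0,0],"xyz": [0,0,0],"gripper": -0.6}])

```text
time_s: 15.05
tcp_pos: [0.6232, 0.0964, 0.0758]
tool_rot: [-2.167, -2.274, 0.0]
contact_force: [0.8, -0.3, -1.0]
gripper_width: 0.0279
gripper_force: 29.8
```

Run:
```python
from h import *
go([.6214,.0963,.0723],.0476); st=manip.state();print(st["gripper_force"])
if abs(st["tcp_pos"]-[.6214,.0963,.0723]).max()<.004 and st["gripper_force"]>20: print(manip.job_done())
```

```text
tcp [0.6232 0.0964 0.0758] t 15.05 w 0.0279 yaz 0.0481 tilt [-0. -0. -1.]
shares [-0.   -0.03  0.06]
turn z shares 0.0
29.800851345062256
the job is handed in; nothing more can be done
None
```

I turned the magnifier square to the light path and let it go, then took the tall case from the rack by its frosted faces and handed in while holding it upright in mid-path. At hand-in, my estimate put the case about 2 mm off sideways and 3.5 mm high, with the magnifier within about 0.02 rad of square; the call returned no verdict.

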